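Read a weld coupon's temperature, draw it from the rack and show it to the lamp

ROBOT

A 6-joint arm with a two-finger parallel gripper is mounted at the origin on the work surface. World frame = base frame: x ahead of the robot, y to its left, z up, the work surface at z = 0. Lengths are in m, angles in rad, forces in N, time in s.
With the tool pointing down it reaches from about 0.275 to 0.875 m from the base axis. Payload 12.5 kg.
Tool frame: the origin (TCP) lies at the very end of the fingers, on their centre line; the grasp point (between the pads) lies 19 mm behind it; x points along the fingers, y is the direction in which the jaws open and shut, and the axes are right-handed (so a half turn about x gives the same grasp; the last joint's range is limited). The gripper opens to 85 mm and grips with 20 to 120 N. Pads are 22 mm wide; open, the fingers measure 114 mm over their backs; the gripper's body (76 mm by 85 mm) begins 54 mm behind the grasp point. The pads swing forward as they close: fully open they stand 13 mm farther back than shut.
Start: joints at [1.21, 0.351, 1.652, -0, 1.139, -0.085], TCP at [0.15, 0.529, 0.231] pointing down, gripper open.
Joint ranges: [-2.75, 2.75], [-0.79, 2.1], [0.01, 2.65], [-1.57, 4.71], [0.07, 3.14], [-2.87, 2.87]. Speed limits (rad/s): [2.22, 2.22, 2.79, 3.14, 3.14, 3.14].

INTERFACE

Orientations are given as a 3x3 rotation matrix whose columns are the frame's x, y, z axes.
In Python, from bench import manip gives the robot as it stands. Calls block until the motion is done:
- manip.move_ptp(position, orientation): joint-space move of the TCP to a pose.
- manip.move_l(position, attitude=None, max_speed=0.15): straight line of the TCP; attitude=None keeps the orientation; max_speed is the mean speed in m/s.
- manip.move_j(angles): joint-space move.
- manip.set_gripper(opening, effort=None): opening from 0.0 (shut) to 1.0 (fully open); effort is the grip in N (None keeps the last); returns when the fingers have stopped.
- manip.dwell(seconds).
- manip.inverse_kinematics(position, orientation): joint angles nearest the present ones, or None.
- manip.grab_frame(name): name is "scene" or "top"; returns (picture, depth): 480x640x3 uint8, red, green, blue; 480x640 float32, m along the optical axis (not along the pixel's ray), 0 where there is no reading.
- manip.get_calibration(name): a dict with "camera_matrix" (3x3 intrinsics, pixels), "k1" (the pictures are not rectified: a ray, as slopes to the right and down, at radius r is drawn at 1 + k1 r^2 times it, then the intrinsics apply), "R" (3x3) and "t" (3): a world point X has camera coordinates R X + t. Camera axes: x right, y down, z forward; pixel columns grow to the right and rows downward; lengths in m; the calibration is good to about 2 mm. A picture is of the moment at which its call begins. get_calibration takes no time and is no camera call.
A pose or a line that the arm cannot do raises manip.Unreachable and nothing moves.
- manip.sign_off(): hands the job in, once; it reports no verdict.
Trained networks look in the newest picture that a camera, given by its name, has taken for a name from the list of things; names that differ only in an ending like _2 or _b are one class to them, and where a whole thing is asked for, a point or a joint stands for the part that bears it (a point fixed in the world has none). Each returns a list of dicts, best first, with "confidence" (0 to 1); they miss things now and then, are a little off and sometimes report something else, mostly with a low value. They report only what shows in the picture. A call takes as long as a camera call. They do not tell look-alikes from the thing itself.
- manip.look_for(camera, name): "at" ([x, y, z] in m, in world coordinates, good to about 4 mm: the middle of the surface that is visible of it).
Readings, each from a call of its own:
- manip.current_time(): time.
- manip.current_qpos(): joint angles.
- manip.current_joint_vel(): joint speeds.
- manip.current_joint_torque(): joint torques, N m.
- manip.current_ee_pos(): TCP position.
- manip.current_tcp_rot(): TCP orientation.
- manip.current_force(): force on the tool from outside, world axes, zero at the start.
- manip.current_ft_torque(): the same for the moment, N m.
- manip.current_grip_width(): opening from 0.0 (shut) to 1.0 (fully open).
Only numpy, scipy, OpenCV 4.12 (cv2) and the standard library are available. Lean on these libraries where they do the work, as an engineer would, in place of code of your own. Each camera call takes 0.05 s, during which the arm holds its last target.

TASK

Before the welded coupon leaves the cooling rack, take its temperature: squeeze the trigger of the clamped infrared thermometer gun that is aimed at it fully home for a moment, and let it spring back. Then draw that coupon (the plate with the weld seam across it) up out of its slot, carry it over the pale square of the inspection stand and hold it about 20 cm above the bench, leaning back about half-way between upright and flat so that its weld side looks up and towards the lamp bar. The program finishes while the gripper holds the coupon still up there; leave the two bare plates, the chipping hammer and the electrode carton where they are.

Things in the scene. Friction and masses are not known exactly. Their poses are not given: they have to be found in the camera images.
- coupon_center (a point): Centre of the welded coupon: grey steel plate 120 mm tall (z), 50 wide (y), 8 thick (x), 0.28-0.5 kg. A bright seam crosses it at mid-height, heat-tinted brown and blue; its cap stands 2.8 mm proud of the +x face (weld side) within 6 mm of the centre. Grip the plain steel 20 to 60 mm above the centre. Starts upright in one of the rack's slots, weld side away from the robot, centre 70 mm above the bench.
- rack: Fixed cooling rack, origin on the bench under its middle: base plate 100 (x) by 250 (y) by 10 mm with a trough along y, 12 mm wide inside, between upright bars whose tops are 45 mm above the bench. Three slots side by side at y = -75, 0, +75 mm, 61 mm long. A plate stands on the base plate, 35 mm deep, 2 mm play each side: draw it straight up 40 mm or more.
- plate_a_center (a point): Centre of a bare dark plate, same size as the coupon but with no seam, standing in another slot of the rack. Loose; leave it alone.
- plate_b_center (a point): Centre of a bare rust-red primed plate, same size, no seam, in the remaining slot. Loose; leave it alone.
- pyro_grip (a point): Point to squeeze about on the thermometer gun, at mid-thickness of its grip, 75 mm above the bench. x: horizontal, the way the gun aims; y: horizontal, along the grip to its butt; z up. Along x the grip's back is 24 mm behind the point; the trigger's front is 31 mm before it at rest, 24 mm when home. Straddle both from above and close along x.
- pyro: Fixed infrared thermometer gun (blue housing, black grip, orange trigger) clamped on its side on a bench stand, aimed at the coupon; origin on the bench under its housing, axes as pyro_grip. Grip 32 mm thick, 59 to 91 mm above the bench, only bench beneath. The housing's side (its top 97 mm above the bench) runs along x 35 mm from pyro_grip on the -y side; the butt ends 72 mm off on the +y side.
- trigger_face (a point): Middle of the front face of the orange trigger blade (46 mm long, 16 mm in z); it moves with the trigger, some 8 mm towards the grip.
- trigger (a joint): Trigger angle, 0 at rest, 0.25 rad squeezed fully home; a spring drives it back to 0. It needs about 5 N at trigger_face to go home, against a firm stop.
- stand: Fixed inspection stand, origin on the bench under its middle: dark board 300 (x) by 240 (y) by 12 mm. Its x axis points from the pale square to the lamp bar, away from the robot.
- stand_spot (a point): Centre of the pale grey square (150 mm) on the top of the stand's board, 12 mm above the bench.
- lamp (a point): Centre of the lamp bar, 240 mm above the bench and 165 mm from stand_spot along the stand's x: a bar 235 mm long (y), 34 mm deep and 24 mm high, on two 12 mm posts at its ends. It faces stand_spot.
- hammer: Loose chipping hammer lying on the bench, 280 mm long (x, head at +x), head 150 mm across; origin on the bench under the middle. Leave it alone.
- carton: Loose red and white carton of electrodes, 350 x 75 x 30 mm, 2 kg; origin under its middle. Leave it alone.
Mind the look-alikes: they are no part of the job. Of the things that look like the part that bears coupon_center, the smaller one is meant.

How it is judged:
On the way, in this order (a step that is already met when the one before it is completed fails the run):
1. the trigger is squeezed home by the fingers, the coupon still in its slot (value of joint trigger above 0.2 rad and contact force between the fingers and trigger above 0.5 N and distance of coupon_center from where it was at the start of the episode below 0.02 m), for 0.2 s.
2. the trigger has sprung back, the coupon still in its slot (value of joint trigger below 0.05 rad and distance of coupon_center from where it was at the start of the episode below 0.02 m), for 0.2 s.
3. the coupon is drawn clear of the rack in the gripper (height (world z) of coupon_center above 0.115 m and contact force between coupon and rack below 0.1 N and contact force between the fingers and coupon above 1 N), for 0.2 s.
At the end, for the whole second after the job is handed in: The fingers alone hold the coupon still, centre 140-270 mm above the bench, within 70 mm of the pale square's centre; weld face 29-62 degrees from facing straight up, lamp side, width within 40 degrees of the lamp bar; trigger at rest; other loose things within 20 mm of their start (height (world z) of coupon_center between 0.14 and 0.27 m and horizontal distance between coupon_center and stand_spot below 0.07 m and angle between coupon_center's own x axis and vertical between 0.5 and 1.08 rad and angle between the y axis of coupon_center and the y axis of stand, either way round below 0.7 rad and x of lamp in the frame of coupon_center above 0.01 m and contact force between the fingers and coupon above 1 N and contact force between coupon and stand below 0.1 N and contact force between coupon and rack below 0.1 N and linear speed of coupon below 0.03 m/s and angular speed of coupon below 0.15 rad/s and value of joint trigger below 0.05 rad and distance of each of plate_a_center, plate_b_center, hammer, carton from where it was at the start of the episode below 0.02 m); the arm keeps its last pose, push and grip.
It fails at once if a bare plate, the hammer or the carton is disturbed (moved over 30 mm) (distance of any of plate_a_center, plate_b_center, hammer, carton from where it was at the start of the episode above 0.03 m).
It also fails if it takes over 48 s, if anything falls off the work surface, if the arm or the gripper's body presses on something with over 40 N, if the wrist force passes 120 N, or if a joint passes its speed limit or range.

## Working session

There is one attempt and no reset: what is moved stays moved. The work goes in short steps, each a Python script; the robot and the scene stay as the last script left them, time stands still between calls to the robot, and variables do not carry over. Pictures are saved under pics/ and viewed, and the job is handed in when it is done.

```bash
ls; mkdir -p pics
python3 - <<'E'
from bench import manip
import cv2,numpy as np
for n in("scene","top"):
    p,d=manip.grab_frame(n); cv2.imwrite(f"pics/{n}0.png",p[:,:,::-1]); np.savez(f"pics/{n}0.npz",p=p,d=d)
    print(n,manip.get_calibration(n))
    for t in ["coupon_center","rack","pyro","pyro_grip","trigger_face","stand","stand_spot","lamp","plate_a_center","plate_b_center"]:
        print(t,[(np.round(r["at"],3).tolist(),round(r["confidence"],2)) for r in manip.look_for(n,t)][:4])
print(manip.current_time(),manip.current_tcp_rot())
E
```

```text
pics
scene {'camera_matrix': array([[544.01899562,   0.        , 323.17891764],
       [  0.        , 544.01899562, 234.38594456],
       [  0.        ,   0.        ,   1.        ]]), 'k1': -0.02221316003914068, 'R': array([[-0.18372712,  0.98297321,  0.00283061],
       [ 0.61429645,  0.11706501, -0.78034329],
       [-0.76738792, -0.14163139, -0.62534497]]), 't': array([ 0.12627183, -0.24200576,  2.18905142])}
coupon_center [([0.507, 0.212, 0.089], 0.69), ([0.414, 0.099, 0.091], 0.68)]
rack [([0.528, 0.289, 0.008], 0.94)]
pyro [([0.662, 0.063, 0.084], 0.68), ([0.578, -0.324, 0.01], 0.53)]
pyro_grip [([0.662, 0.055, 0.086], 0.67)]
trigger_face []
stand [([0.579, -0.326, 0.012], 0.89)]
stand_spot [([0.574, -0.324, 0.007], 0.57)]
lamp [([0.577, -0.324, 0.014], 0.72), ([0.529, 0.292, 0.009], 0.31)]
plate_a_center [([0.52, 0.358, 0.087], 0.94)]
plate_b_center [([0.513, 0.289, 0.092], 0.55)]
top {'camera_matrix': array([[440.82610886,   0.        , 318.60152757],
       [  0.        , 440.82610886, 235.17723084],
       [  0.        ,   0.        ,   1.        ]]), 'k1': -0.00684179940127653, 'R': array([[-0.01481011, -0.99965253,  0.02180538],
       [-0.99817919,  0.01350597, -0.05878683],
       [ 0.0584719 , -0.02263631, -0.99803238]]), 't': array([-0.02781292,  0.58131204,  1.65443497])}
coupon_center [([0.499, 0.2, 0.129], 0.55)]
rack [([0.504, 0.284, 0.01], 0.65)]
pyro [([0.64, 0.041, 0.092], 0.85), ([0.499, 0.201, 0.13], 0.57)]
pyro_grip [([0.636, 0.042, 0.092], 0.84)]
trigger_face []
stand [([0.526, -0.328, 0.01], 0.67)]
stand_spot [([0.528, -0.33, 0.011], 0.73)]
lamp [([0.531, -0.332, 0.014], 0.78)]
plate_a_center [([0.516, 0.35, 0.129], 0.38), ([0.526, -0.332, 0.012], 0.34)]
plate_b_center [([0.507, 0.276, 0.13], 0.4)]
1.1 [[-1.63030995e-05  2.72316217e-01  9.62207814e-01]
 [-8.73468003e-06  9.62207814e-01 -2.72316217e-01]
 [-1.00000000e+00 -1.28441758e-05 -1.33083747e-05]]
```

View pics/scene0.png

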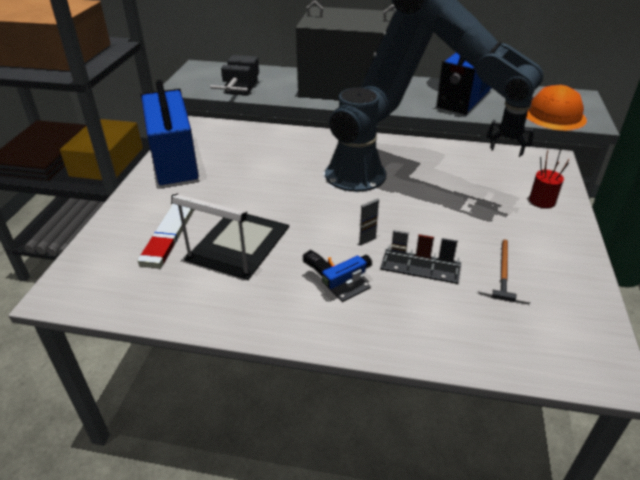

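View pics/top0.png

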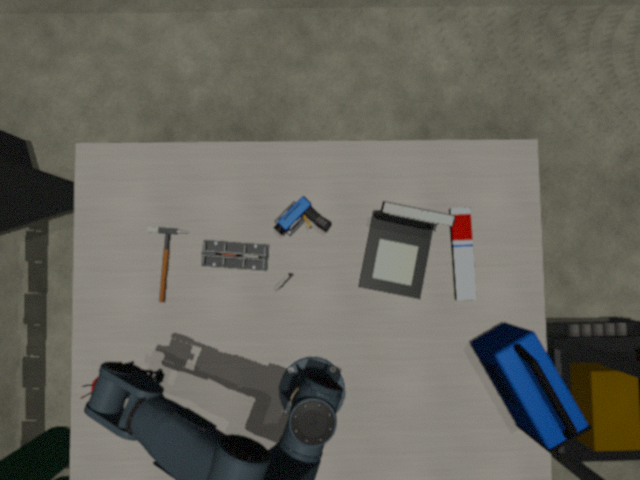

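The scene view shows the rack around (422,257), with the coupon in its left slot (400,240). A larger look-alike plate stands free at (370,222). The gun is at (340,270) and the stand at (238,240). I'll zoom in on both views.

```bash
cat > h.py <<'E'
import numpy as np,cv2
from bench import manip
def cloud(n,d):
    c=manip.get_calibration(n);K=c["camera_matrix"];k=c["k1"]
    v,u=np.mgrid[0:480,0:640].astype(float)
    x0=(u-K[0,2])/K[0,0];y0=(v-K[1,2])/K[1,1];x,y=x0.copy(),y0.copy()
    for _ in range(6):
        f=1+k*(x*x+y*y);x=x0/f;y=y0/f
    P=np.stack([x*d,y*d,d],-1)
    W=(P-c["t"])@c["R"]; W[d==0]=np.nan
    return W
E
python3 - <<'E'
from h import *
z={n:np.load(f"pics/{n}0.npz") for n in("scene","top")}
a=cv2.resize(z["scene"]["p"][190:305,290:470],None,fx=4.4,fy=4.4,interpolation=cv2.INTER_CUBIC)
cv2.imwrite("pics/cs.png",a[:,:,::-1])
a=cv2.resize(z["top"]["p"][180:310,190:350],None,fx=4.6,fy=4.6,interpolation=cv2.INTER_CUBIC)
cv2.imwrite("pics/ct.png",a[:,:,::-1])
# height map merged, orthographic 2mm pixels
for n in z:
    W=cloud(n,z[n]["d"]).reshape(-1,3);C=z[n]["p"].reshape(-1,3)
    b=W[(abs(W[:,0]-.5)<.1)&(abs(W[:,1])<.9)&(abs(W[:,2])<.02)]
    print(n,"bench z",np.median(b[:,2]))
E
```

```text
scene bench z 0.0002359696888092085
top bench z 0.0015459117269956619
```

View pics/cs.png

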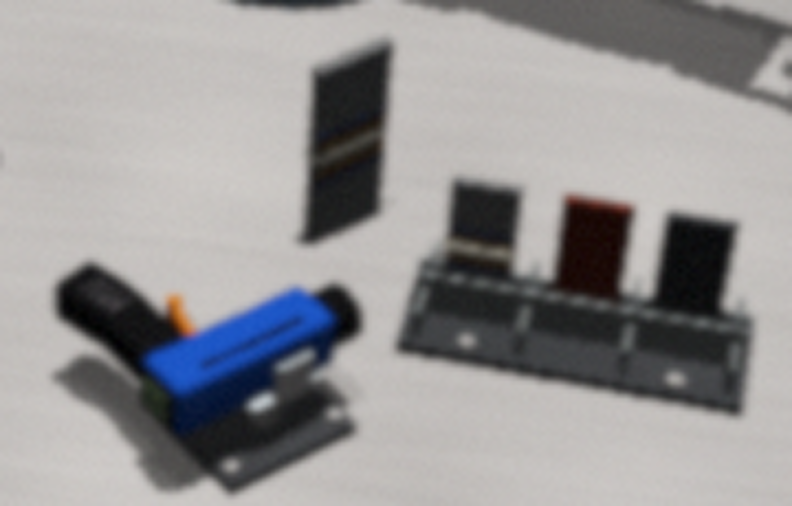

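View pics/ct.png

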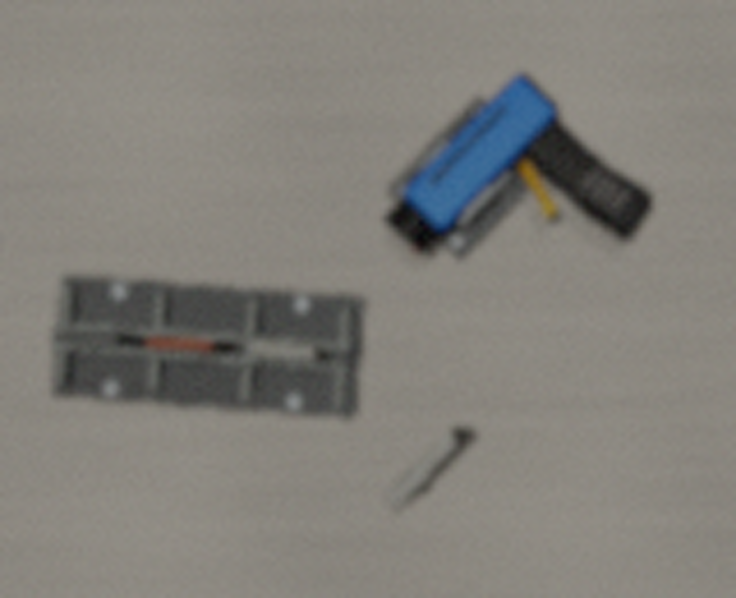

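The crops show the welded coupon in the slot with the smallest y (rightmost in the top view). The gun aims at it from the upper right. Next I'll fit the geometry numerically.

Run:
```python
from h import *
r=lambda a:np.round(a,4).tolist()
def rect(W,m):
    p=W[m][:,:2].astype(np.float32); (c,s,a)=cv2.minAreaRect(p*1000); return r(np.array(c)/1000),r(np.array(s)/1000),round(a,2),len(p)
for n in("scene","top"):
    z=np.load(f"pics/{n}0.npz");d=z["d"];p=z["p"].astype(int);W=cloud(n,d)
    R,G,B=p[...,0],p[...,1],p[...,2]
    X,Y,Z=W[...,0],W[...,1],W[...,2]
    near=(abs(X-.65)<.13)&(abs(Y-.05)<.16)
    blue=near&(B>R+40)&(Z>.085)&(Z<.105)
    print(n,"blue",rect(W,blue),"z",np.nanmedian(Z[blue]))
    org=near&(R>B+40)&(Z>.03)
    print(" orange",org.sum(),r(np.nanmean(W[org],0)),r(np.nanmin(W[org],0)),r(np.nanmax(W[org],0)),rect(W,org))
    blk=near&(R<75)&(abs(R-B)<25)&(Z>.075)&(Z<.11)
    print(" black",rect(W,blk),"z",np.nanmedian(Z[blk]))
    g=near&(Z>.08)&(Z<.11); print(" all",rect(W,g))
    for nm,c in(("coupon",(.505,.203)),("red",(.51,.28)),("dark",(.517,.355)),("big",(.42,.1))):
        m=(np.hypot(X-c[0],Y-c[1])<.05)&(Z>.055)&(Z<.2)
        if nm!="big": m&=abs(Y-c[1])<.036
        q=W[m]; t=q[q[:,2]>(.12 if nm!="big" else .15)]
        print(" ",nm,len(q),r(np.median(q,0)),"zmax",r(np.percentile(q[:,2],98)),"rect",rect(W,m)); 
        if len(t): print("    top",len(t),r(t.mean(0)),r(t.min(0)),r(t.max(0)))
    m=(np.hypot(X-.51,Y-.28)<.17)&(Z>.036)&(Z<.05);print(" rack bars",rect(W,m))
    m=(np.hypot(X-.51,Y-.28)<.17)&(Z>.005)&(Z<.05)&(abs(X-.51)<.09);print(" rack all",rect(W,m))
    st=(abs(X-.55)<.2)&(abs(Y+.33)<.18)
    m=st&(Z>.007)&(Z<.017)&(Y>-.47)&(R<100);print(" board",rect(W,m))
    m=st&(Z>.005)&(Z<.02)&(R>115)&(abs(X-.53)<.085)&(abs(Y+.33)<.085);print(" pale",rect(W,m),r(np.median(W[m],0)))
    m=st&(Z>.215)&(Z<.27);print(" lamp",rect(W,m),r(np.nanmedian(Z[m])))
```

```text
scene blue ([0.6561, 0.0571], [0.0579, 0.143], 45.58, 546) z 0.09508934466320879
 orange 38 [0.625, 0.01, 0.0796] [0.6026, -0.0009, 0.0701] [0.6446, 0.0219, 0.088] ([0.624, 0.0094], [0.0474, 0.0116], 21.65, 38)
 black ([0.6186, 0.0301], [0.1455, 0.1682], 41.89, 379) z 0.08911041527620868
 all ([0.6157, 0.0306], [0.1567, 0.1686], 43.82, 1008)
  coupon 323 [0.506, 0.2111, 0.0968] zmax 0.1308 rect ([0.5049, 0.2106], [0.0244, 0.0516], 0.21, 323)
    top 60 [0.5049, 0.2106, 0.1268] [0.4927, 0.1865, 0.1203] [0.5136, 0.2342, 0.1325]
  red 330 [0.5133, 0.2894, 0.0959] zmax 0.1307 rect ([0.5122, 0.2897], [0.0506, 0.0211], 81.81, 330)
    top 64 [0.5122, 0.2897, 0.1264] [0.5015, 0.2646, 0.1201] [0.5234, 0.3142, 0.1347]
  dark 322 [0.5192, 0.3605, 0.0955] zmax 0.1304 rect ([0.5189, 0.3605], [0.0495, 0.0216], 84.45, 322)
    top 62 [0.5182, 0.3579, 0.1265] [0.5062, 0.3361, 0.12] [0.5253, 0.3811, 0.134]
  big 512 [0.4193, 0.1029, 0.1159] zmax 0.1654 rect ([0.4154, 0.1035], [0.021, 0.0749], 41.48, 512)
    top 100 [0.4163, 0.1027, 0.1597] [0.3853, 0.0754, 0.1502] [0.4462, 0.1295, 0.169]
 rack bars
[... 1007 characters left out ...]
.3079, 0.1366]
  dark 44 [0.5167, 0.3511, 0.127] zmax 0.1355 rect ([0.5162, 0.3558], [0.0517, 0.0078], 85.01, 44)
    top 34 [0.5164, 0.357, 0.1291] [0.5129, 0.3304, 0.1214] [0.5208, 0.3814, 0.1376]
  big 96 [0.4132, 0.095, 0.1613] zmax 0.1706 rect ([0.4136, 0.0959], [0.0154, 0.0693], 44.17, 96)
    top 63 [0.4149, 0.096, 0.1642] [0.3895, 0.0712, 0.155] [0.4401, 0.1236, 0.1763]
 rack bars ([0.5083, 0.2835], [0.24, 0.0746], 86.37, 208)
 rack all ([0.5089, 0.2813], [0.3328, 0.1781], 89.25, 1723)
 board ([0.5053, -0.3309], [0.2411, 0.2971], 77.72, 2442)
 pale ([0.4919, -0.3284], [0.1502, 0.1209], 78.99, 1023) [0.4971, -0.3228, 0.0129]
 lamp ([0.635, -0.359], [0.2427, 0.0417], 78.13, 883) 0.2513
```

Run:
```python
from h import *
O=np.array([.657,.0555]);ex=np.array([-1,1])/2**.5;ey=np.array([-1,-1])/2**.5
ims=[]
for n in("scene","top"):
    z=np.load(f"pics/{n}0.npz");c=manip.get_calibration(n)
    # ortho-resample onto plane z=0.091: 0.5mm pixels; columns gun x, rows gun y
    gx,gy=np.meshgrid(np.arange(-.1,.1,.0005),np.arange(-.05,.15,.0005))
    P=O+gx[...,None]*ex+gy[...,None]*ey; P=np.concatenate([P,np.full(gx.shape+(1,),.091)],-1)
    q=P@c["R"].T+c["t"];x=q[...,0]/q[...,2];y=q[...,1]/q[...,2];f=1+c["k1"]*(x*x+y*y);K=c["camera_matrix"]
    im=cv2.remap(z["p"],(x*f*K[0,0]+K[0,2]).astype(np.float32),(y*f*K[1,1]+K[1,2]).astype(np.float32),cv2.INTER_CUBIC)
    for k in range(0,400,40): im[k,:]//=2; im[:,k]//=2
    ims.append(im)
    W=cloud(n,z["d"]).reshape(-1,3);C=z["p"].reshape(-1,3)
    g=(W[:,:2]-O);u=g@ex;v=g@ey
    for lo in np.arange(.02,.13,.01):
        m=(v>lo)&(v<lo+.01)&(abs(u)<.1)&(W[:,2]>.075)&(W[:,2]<.11)
        if m.sum(): 
            o=m&(C[:,0].astype(int)>C[:,2]+40.); b=m&~o
            print(n,round(lo,2),"dark",np.round([u[b].min(),u[b].max()],4) if b.any() else '',b.sum(),"org",np.round([u[o].min(),u[o].max()],4) if o.any() else '')
cv2.imwrite("pics/gun.png",np.hstack(ims)[:,:,::-1])
```

```text
scene 0.02 dark [-0.0638 -0.0142] 30 org 
scene 0.03 dark [-0.0624 -0.0178] 30 org [-0.0181 -0.0098]
scene 0.04 dark [-0.0627 -0.0272] 34 org [-0.0155 -0.0082]
scene 0.05 dark [-0.0649 -0.0251] 33 org [-0.0122 -0.0062]
scene 0.06 dark [-0.0632 -0.027 ] 33 org [-0.0129  0.002 ]
scene 0.07 dark [-0.0646 -0.0256] 38 org [-0.0018 -0.0018]
scene 0.08 dark [-0.0675 -0.0263] 36 org 
scene 0.09 dark [-0.0671 -0.028 ] 32 org 
scene 0.1 dark [-0.0717 -0.0298] 37 org 
scene 0.11 dark [-0.0694 -0.0279] 30 org 
scene 0.12 dark [-0.0658 -0.0376] 8 org 
top 0.02 dark [-0.0639  0.0621] 74 org [-0.0207 -0.0207]
top 0.03 dark [-0.0636 -0.0275] 30 org [-0.0229 -0.0154]
top 0.04 dark [-0.0636 -0.0275] 30 org [-0.0177 -0.0124]
top 0.05 dark [-0.0639 -0.0275] 27 org [-0.0174 -0.0098]
top 0.06 dark [-0.0637 -0.027 ] 27 org [-0.0149 -0.0041]
top 0.07 dark [-0.0631 -0.0045] 30 org [-0.012  -0.0068]
top 0.08 dark [-0.0656 -0.0272] 32 org 
top 0.09 dark [-0.0683 -0.0275] 33 org 
top 0.1 dark [-0.0708 -0.0298] 31 org 
top 0.11 dark [-0.0719 -0.0315] 32 org 
top 0.12 dark [-0.0704 -0.0339] 24 org
```

View pics/gun.png

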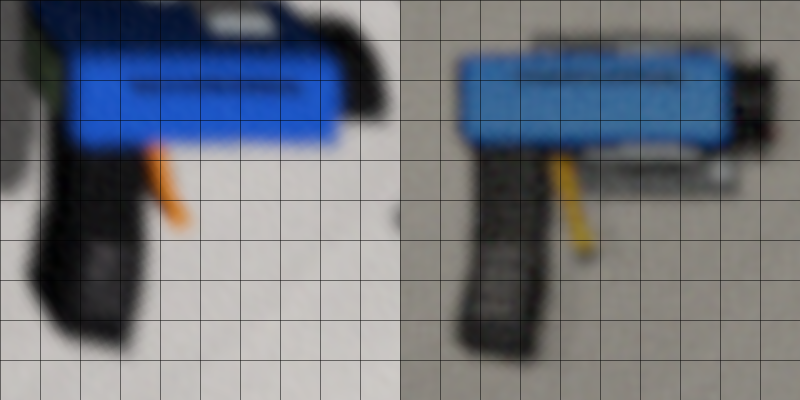

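```bash
cat >> h.py <<'E'
def Rt(xt,yt):
    xt=np.array(xt,float);yt=np.array(yt,float);return np.stack([xt,yt,np.cross(xt,yt)],1)
PG=np.array([.6439,-.0128]);GX=np.array([-1,1,0])/2**.5;GY=np.array([-1,-1,0])/2**.5
a=np.radians(-5.0);CX=np.array([np.cos(a),np.sin(a),0])
CC=np.array([.5035,.2065])
a=np.radians(-12.2);SX=np.array([np.cos(a),np.sin(a),0])
def tilt(th,s): # plate x at th from vertical
    px=np.sin(th)*SX+np.array([0,0,np.cos(th)]); pz=-np.cos(th)*SX+np.array([0,0,np.sin(th)])
    return Rt(-pz,s*px),pz
DOWN=np.array([0,0,-1.])
E
python3 - <<'E'
from h import *
for n in("scene","top"):
    z=np.load(f"pics/{n}0.npz");W=cloud(n,z["d"]);p=z["p"].astype(int)
    X,Y,Z=np.moveaxis(W,-1,0)
    m=(abs(X-.48)<.11)&(abs(Y+.325)<.1)&(Z>.005)&(Z<.02)&(p[...,0]>110)
    _,lab,st,_=cv2.connectedComponentsWithStats(m.astype(np.uint8)); k=1+st[1:,4].argmax()
    print(n,cv2.minAreaRect((W[lab==k][:,:2]*1000).astype(np.float32)),W[lab==k].mean(0))
print(manip.current_qpos())
for s in(1,-1):
    print(s)
    print(" gun",manip.inverse_kinematics([*PG,.056],Rt(DOWN,s*GX)),manip.inverse_kinematics([*PG,.2],Rt(DOWN,s*GX)))
    print(" cpn",manip.inverse_kinematics([*CC,.091],Rt(DOWN,s*CX)),manip.inverse_kinematics([*CC,.25],Rt(DOWN,s*CX)))
    R,pz=tilt(.79,s); print(" fin",manip.inverse_kinematics(np.array([.478,-.322,.205])+.021*pz,R))
E
```

```text
scene ((477.1236572265625, -297.8181457519531), (111.71627044677734, 156.71051025390625), 79.21040344238281) [ 0.46623282 -0.28293343  0.01128793]
top ((476.2130126953125, -325.58203125), (152.28292846679688, 151.39764404296875), 77.80179595947266) [ 0.47609858 -0.32417029  0.01283563]
[ 1.21042081e+00  3.50712539e-01  1.65181608e+00  1.34057967e-05
  1.13907796e+00 -8.45817242e-02]
1
 gun [-9.21410438e-02  7.25224853e-01  1.51149580e+00 -4.44089210e-16
  9.04872004e-01 -2.44833553e+00] [-9.21410438e-02  5.51680006e-01  1.42126571e+00 -4.44089210e-16
  1.16864694e+00 -2.44833553e+00]
 cpn [ 3.03657023e-01  5.26813928e-01  1.77983347e+00 -4.44089210e-16
  8.34945258e-01  3.90923486e-01] [ 3.03657023e-01  3.21231317e-01  1.64492119e+00 -4.44089210e-16
  1.17544015e+00  3.90923486e-01]
 fin [-0.89965166  0.20748461  2.11077692  1.24455863  0.4905253  -1.73190776]
-1
 gun [-9.21410438e-02  7.25224853e-01  1.51149580e+00 -4.44089210e-16
  9.04872004e-01  6.93257120e-01] [-9.21410438e-02  5.51680006e-01  1.42126571e+00 -4.44089210e-16
  1.16864694e+00  6.93257120e-01]
 cpn [ 3.03657023e-01  5.26813928e-01  1.77983347e+00 -4.44089210e-16
  8.34945258e-01 -2.75066917e+00] [ 3.03657023e-01  3.21231317e-01  1.64492119e+00 -4.44089210e-16
  1.17544015e+00 -2.75066917e+00]
 fin [-0.89965166  0.20748461  2.11077692  1.24455863  0.4905253   1.40968489]
```

Run:
```python
from h import *
R=Rt(DOWN,-GX); P=lambda o,z:np.array([*PG,z])+o*GX
manip.set_gripper(1.0,20)
manip.move_ptp(P(.002,.2),R)
f0=manip.current_force()
manip.move_l(P(.002,.057),max_speed=.1)
print(manip.current_force()-f0, manip.current_ee_pos(),manip.current_time())
p,d=manip.grab_frame("top"); cv2.imwrite("pics/g1.png",cv2.resize(p[150:280,230:390],None,fx=4.5,fy=4.5)[:,:,::-1])
p,d=manip.grab_frame("scene"); cv2.imwrite("pics/g2.png",cv2.resize(p[200:320,270:430],None,fx=4.5,fy=4.5)[:,:,::-1])
```

```text
[-0.31164947 -0.46103559  1.14322693] [ 0.64283702 -0.01141154  0.0576283 ] 5.4917
```

View pics/g2.png

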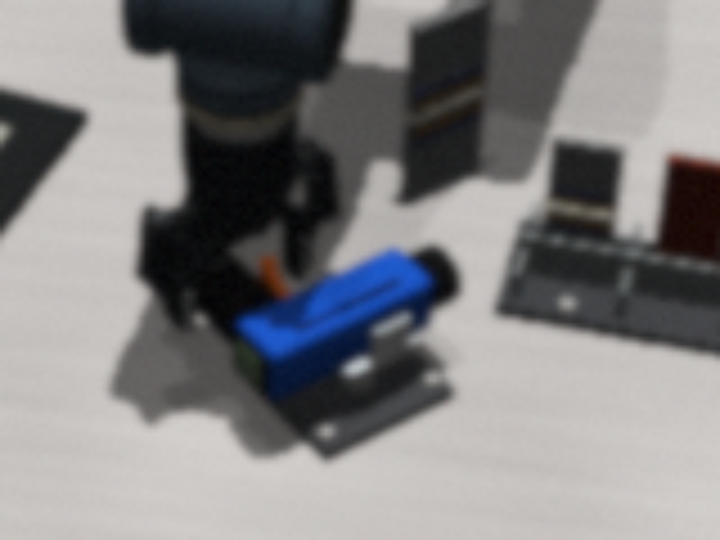

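The fingers straddle the grip at (230,280) and the trigger at (272,275). Next I'll squeeze.

Run:
```python
from h import *
P=lambda o,z:np.array([*PG,z])+o*GX
manip.move_l(P(-.002,.057),max_speed=.05)
f0=manip.current_force()
for o in(.75,.68,.64,.55):
    manip.set_gripper(o,20); f=manip.current_force()-f0
    print(o,manip.current_grip_width(),"Fx",f@GX,"Fy",f@GY,f[2],manip.current_time())
manip.dwell(.4)
f=manip.current_force()-f0;print(f@GX,manip.current_grip_width(),manip.current_ee_pos())
p,d=manip.grab_frame("scene"); cv2.imwrite("pics/g3.png",cv2.resize(p[200:320,270:430],None,fx=4.5,fy=4.5)[:,:,::-1])
```

```text
0.75 0.7494611395292432 Fx 3.1115673619388065 Fy 0.6025073189208685 1.9874147262331818 6.1917
0.68 0.6790045152844641 Fx 4.3613748519409965 Fy 0.12171845155361716 4.096725602464012 6.425
0.64 0.6372375315216886 Fx 3.1714288497599674 Fy 0.8602585695153553 3.7925119492313897 6.6417
0.55 0.5529438060502464 Fx 14.723126538775146 Fy 2.128265987155837 10.913918483621963 6.8917
15.317033998592047 0.5508969229828107 [ 0.64386445 -0.01295397  0.05710772]
```

View pics/g3.png

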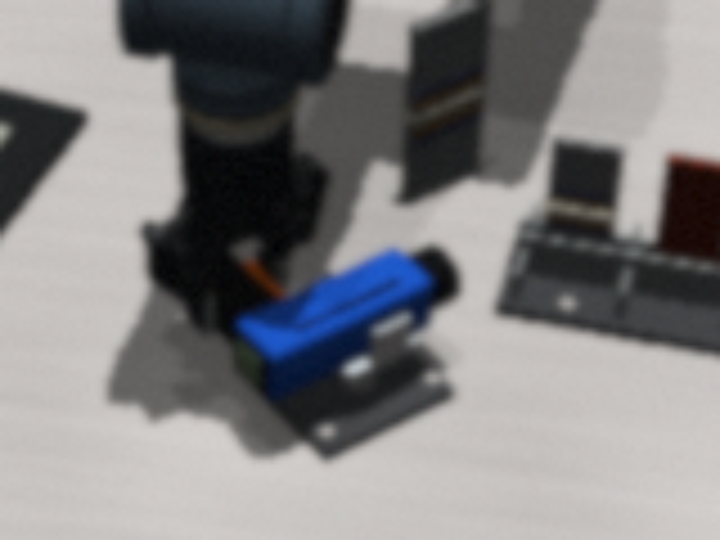

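Run:
```python
from h import *
P=lambda o,z:np.array([*PG,z])+o*GX
manip.set_gripper(.45,20); manip.dwell(.4)
print(manip.current_grip_width(),manip.current_force(),manip.current_ee_pos(),manip.current_time())
manip.set_gripper(1.0,20); manip.dwell(.3)
p,d=manip.grab_frame("scene"); cv2.imwrite("pics/g4.png",cv2.resize(p[200:320,270:430],None,fx=4.5,fy=4.5)[:,:,::-1])
manip.move_l(P(.002,.057),max_speed=.05)
manip.move_l(P(.002,.22),max_speed=.15)
manip.move_ptp([*CC,.25],Rt(DOWN,CX))
p,d=manip.grab_frame("scene"); cv2.imwrite("pics/g5.png",cv2.resize(p[180:320,270:470],None,fx=4,fy=4)[:,:,::-1])
print(manip.current_force(),manip.current_ee_pos(),manip.current_time())
```

```text
0.555638983307984 [-10.93672469   8.57403907  10.65308859] [ 0.64388782 -0.01298929  0.05715307] 7.9583
[-0.07765335 -0.11310865 -0.2402805 ] [0.50430297 0.20560681 0.24971469] 11.325
```

View pics/g5.png

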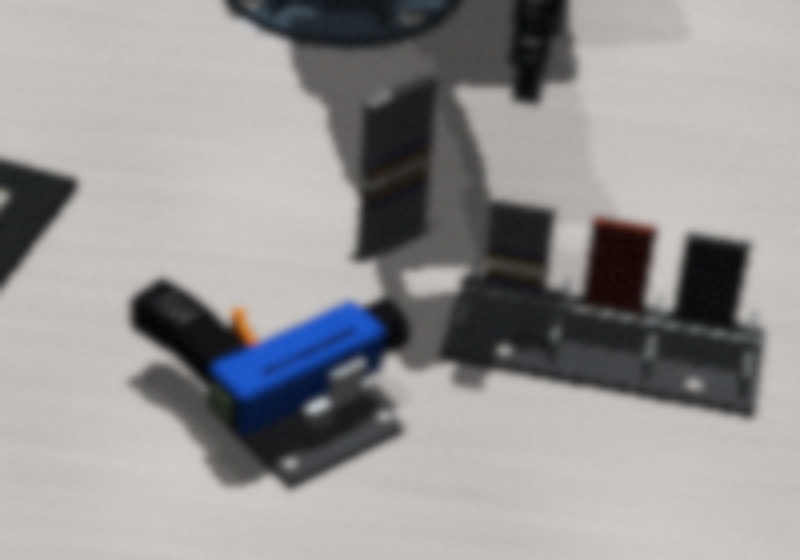

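The trigger stalled against its stop at 0.556 (47 mm), and the picture shows it back at rest (243,325). The plates in the rack look unmoved. Now for the coupon grasp.

Run:
```python
from h import *
f0=manip.current_force()
manip.move_l([*CC,.090],max_speed=.1)
print("down",manip.current_force()-f0)
for o in(.4,.2,.15): 
    manip.set_gripper(o,20); print(o,manip.current_grip_width(),(manip.current_force()-f0)@CX)
manip.set_gripper(0.0,20); manip.dwell(.1)
f=manip.current_force()-f0
print(manip.current_grip_width(),f,f@CX,manip.current_ee_pos(),manip.current_time())
p,d=manip.grab_frame("scene"); cv2.imwrite("pics/g6.png",cv2.resize(p[180:320,320:480],None,fx=4.2,fy=4.2)[:,:,::-1])
```

```text
down [-0.61206138  0.5171031  -0.19414477]
0.4 0.3970729517885937 0.0616407078174274
0.2 0.20103084317450906 -0.5811716487469223
0.15 0.15153920758149472 -0.15138544391141565
0.08777086350395388 [-1.86126837  0.91467176  2.5049294 ] -1.9339045819928513 [0.50332225 0.2065118  0.09004311] 14.475
```

View pics/g6.png

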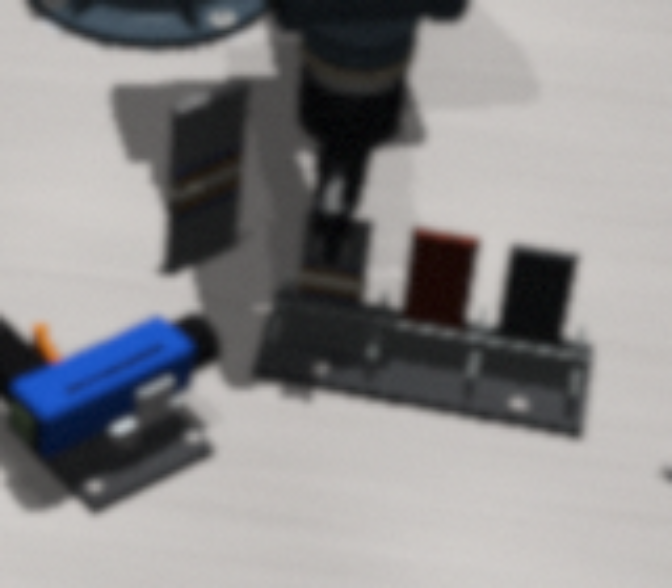

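Run:
```python
from h import *
manip.set_gripper(0.0,70); manip.dwell(.2)
f0=manip.current_force();print(f0)
manip.move_l([*CC,.150],max_speed=.06); print(manip.current_force()-f0)
manip.move_l([*CC,.33],max_speed=.15)
manip.dwell(.2)
print(manip.current_force(),manip.current_grip_width(),manip.current_time())
p,d=manip.grab_frame("scene"); cv2.imwrite("pics/g7.png",cv2.resize(p[130:320,250:480],None,fx=3.2,fy=3.2)[:,:,::-1])
C=np.array([.478,-.325,.2])
for q,t in((np.array([.45,-.325,.33]),np.pi/2),(None,1.2),(None,.79)):
    R,pz=tilt(t,1); print(t,manip.inverse_kinematics(q if q is not None else C+[0,0,.04*(t>1)]+.021*pz,R))
```

```text
[-3.29400699  0.52082475  5.14987204]
[ 3.80539119 -0.22667426 -7.19336434]
[-0.56205935 -0.04861314 -3.17487432] 0.08434035360876853 17.6417
1.5707963267948966 [-0.70935351  0.2782448   1.50562274  0.          1.35772511 -0.49642334]
1.2 [-0.77382391  0.21790392  1.80536589  0.26721217  0.81833267 -0.7146507 ]
0.79 [-0.90436232  0.22060988  2.11014927  1.26559502  0.48990978 -1.7594061 ]
```

View pics/g7.png

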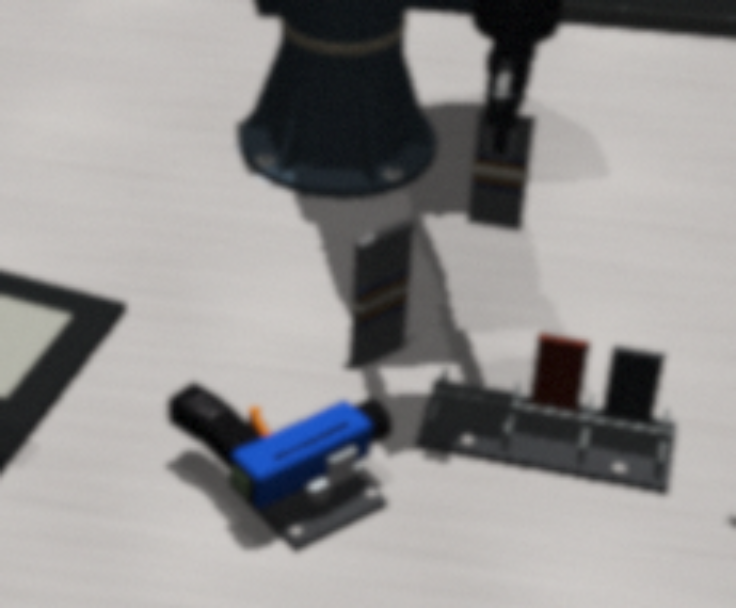

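The coupon is held at (500,172) and clear of the rack, and the two bare plates are still in place. Next I'll carry it over and tilt it.

Run:
```python
from h import *
C=np.array([.478,-.325,.2])
R,pz=tilt(np.pi/2,1); manip.move_ptp([.45,-.325,.33],R)
R,pz=tilt(1.2,1); manip.move_ptp(C+[0,0,.04]+.021*pz,R)
R,pz=tilt(.79,1); manip.move_ptp(C+.021*pz,R)
manip.dwell(.5)
print(manip.current_force(),manip.current_grip_width(),manip.current_ee_pos()-.021*pz,manip.current_joint_vel().round(3),manip.current_time())
for n in("scene","top"):
    p,d=manip.grab_frame(n); cv2.imwrite(f"pics/f_{n}.png",p[:,:,::-1]); np.savez(f"pics/f_{n}.npz",p=p,d=d)
p=np.load("pics/f_scene.npz")["p"]; cv2.imwrite("pics/f_c.png",cv2.resize(p[130:300,140:360],None,fx=3.5,fy=3.5)[:,:,::-1])
```

```text
[-0.54052717 -0.23692177 -2.97010657] 0.08580724250248332 [ 0.47804379 -0.32498794  0.20004158] [-0.002 -0.001  0.001  0.002  0.002 -0.   ] 21.6917
```

View pics/f_c.png

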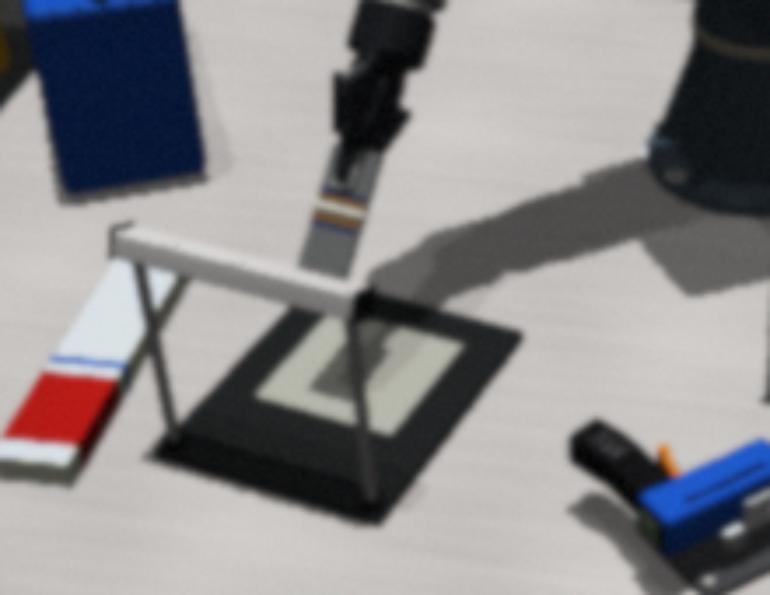

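View pics/f_scene.png

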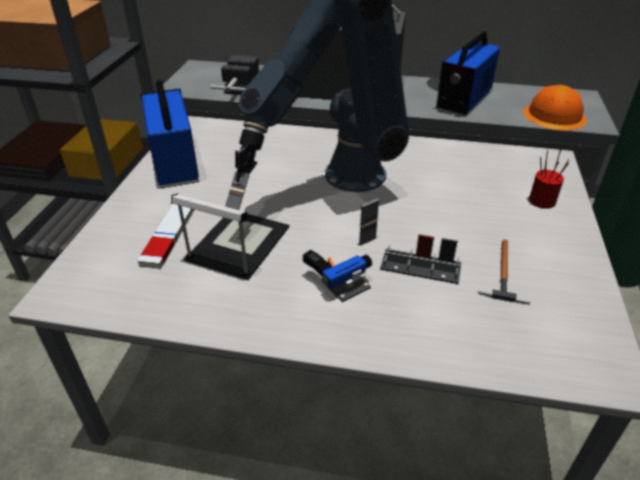

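In the crop the coupon hangs tilted, with its seam at (340,207), and nothing else has moved. I'll check its pose from the depth image.

Run:
```python
from h import *
C=np.array([.478,-.325,.2]);R,pz=tilt(.79,1)
z=np.load("pics/f_scene.npz");W=cloud("scene",z["d"]).reshape(-1,3);W=W[~np.isnan(W[:,0])]
g=(W-C);u=g@pz;v=g@np.cross(pz,R[:,1]);n=g@R[:,1]
m=(u>-.075)&(u<.015)&(abs(v)<.04)&(abs(n)<.025);q=W[m]
c=q.mean(0);nn=np.linalg.svd(q-c)[2][2];nn*=np.sign(nn[2])
print(m.sum(),nn,np.degrees(np.arccos(nn[2])),np.percentile(u[m],[1,99]),np.percentile(v[m],[1,99]))
print([(r["at"],r["confidence"]) for r in manip.look_for("scene","coupon_center")])
b=np.load("pics/scene0.npz")["p"].astype(int);print("time",manip.current_time())
```

```text
349 [ 0.69870329 -0.15625823  0.69813829] 45.722170913726295 [-0.05869529  0.01411541] [-0.02180814  0.02984363]
[]
time 21.8417
```

Depth gives a weld-face normal 45.7° from vertical, pointing at the lamp side. The lower edge is at -59 mm, so the coupon hasn't slipped. Handing in.

Run:
```python
from h import *
print(manip.current_grip_width(),manip.current_force()); manip.sign_off()
```

```text
0.08471708529141617 [-0.13525129  0.27001839 -2.79621632]
the job is handed in; nothing more can be done
```

I squeezed the thermometer's trigger home and let it spring back, then drew the welded coupon out of its slot. I handed in with the gripper holding it still over the pale square. The interface reports no verdict, so these are my own checks:

- **Trigger:** it stalled against its stop at about 47 mm jaw opening with roughly 14–15 N on the fingers, held for over 0.5 s. A later picture shows it back at rest, with the coupon still in its slot.
- **Coupon pose:**
  - By the arm's own reading the centre is at about (0.478, -0.325, 0.200) m, roughly 2 mm from the measured centre of the pale square.
  - The depth picture puts the weld face 45.7° from straight up, towards the lamp. There was no slip in the grip.
- **Grip:** set to 70 N. Jaw opening was steady at about 7 mm and the measured load was about 3 N.
- **Other items:** by eye in the last picture, the bare plates, hammer, carton and the large look-alike plate had not moved. I didn't measure them.
- **Time:** about 22 s of the 48 s allowed.

One check failed: the last network look for the coupon in the scene camera found nothing, so the final pose rests on the depth fit and the arm's readings.

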